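# Walk the jig block round to the fence

## Robot

A 6-joint arm with a two-finger parallel gripper is mounted at the origin on the work surface. World frame = base frame: x ahead of the robot, y to its left, z up, the work surface at z = 0. Lengths are in mm, angles in rad, forces in N, time in s.
With the tool pointing down it reaches from about 350 to 775 mm from the base axis. Payload 7.3 kg.
Tool frame: the origin (TCP) lies on the centre line of the jaws, within the pads' length; the fingertips stand 11 mm ahead of it and the grasp point (between the pads) lies 8 mm behind it; z points along the fingers, y is the line along which they close (so a half turn about z gives the same grasp; the last joint's range is limited). The gripper opens to 92 mm and grips with 3 to 60 N. Pads are 19 mm wide; open, the fingers measure 130 mm over their backs; the gripper's body (75 mm by 190 mm) begins 47 mm behind the grasp point.
Start: joints at [1.002, 0.342, 1.524, -0, 1.275, -0.146], TCP at [215.403, 478.796, 237.741] pointing down, gripper open.
Joint ranges: [-2.53, 2.53], [-0.77, 2.02], [0.04, 2.7], [-1, 4.14], [0.28, 2.66], [-3.11, 3.11]. Speed limits (rad/s): [2.57, 2.57, 3.14, 3.14, 3.14, 3.14].

## Interface

Orientations are given as [roll, pitch, yaw] about the fixed x, y, z axes, in that order (R = Rz(yaw) Ry(pitch) Rx(roll)).
In Python, from plant import bot gives the robot as it stands.
- The arm moves only by the tool step_arm, never from a script. Its argument "deltas" is a list of rows, each a list of 5 numbers: the opening, from 0 (shut) to 1 (fully open), then the shift along the tool's x, y, z each as a share of 0.5 m, from -1 to 1, then the turn about the tool's z as a share of pi/2 rad, from -1 to 1. In form: [[claw, x, y, z, turn], ...]. A call has 1 to 8 rows; each row shifts and turns the commanded pose from where the row before left it, along the tool's axes as they then stand; what a row does not reach is not made up. A row lasts 1/10 s, in which the tool goes at most 50 mm and 8.59 degrees, less where a joint would pass 70% of its speed; a pose out of reach is approached as far as the arm can. A call with a number of a shift or a turn outside -1 to 1 is refused whole. A call with a gripper value outside its range is refused whole. The fingers move at their own pace and stop on an object; the grip force is fixed at half the most. Time passes only in rows, so rows that do not move let the fingers close. It gives the time, the measured TCP pose, the force, the opening and the grip force at its end, in the units of the state.
- bot.get_obs(): the state, without advancing time (a new reading comes with each control period).
- bot.capture(name): name is "side" or "top" or "wrist"; returns (picture, depth): 420x560x3 uint8, red, green, blue; 420x560 float32, mm along the optical axis (not along the pixel's ray), 0 where there is no reading.
- bot.camera_params(name): a dict with "fov_y" (degrees; the focal length in pixels is half the picture's height over the tangent of half this angle, whatever the lens; pixels are square), "cx", "cy" (the principal point, pixels), "k1" (the pictures are not rectified: a ray, as slopes to the right and down, at radius r is drawn at 1 + k1 r^2 times it, then the intrinsics apply), "rvec" (rotation vector, rad) and "tvec" (3), from world to camera coordinates, as OpenCV has them. Camera axes: x right, y down, z forward; pixel columns grow to the right and rows downward; lengths in mm; the calibration is good to about 2 mm. A picture is of the moment at which its call begins: read the wrist's pose just before it. camera_params takes no time and is no camera call; for the wrist camera it gives the pose at the moment of the call.
- bot.close_job(): hands the job in; it is judged then, once.
The state is a dict: "time": time; "joint_positions": joint angles; "dq": joint speeds; "tau": joint torques, N m; "tool_pos": TCP position; "tcp_rot": TCP orientation; "contact_force": force on the tool from outside, world axes, zero at the start; "moment": the same for the moment, N m; "grip_width": finger opening in mm; "finger_force": force on a finger pad.
Only numpy, scipy, OpenCV 4.12 (cv2) and the standard library are available. Lean on these libraries where they do the work, as an engineer would, in place of code of your own. Each camera call takes 0.05 s, during which the arm holds its last target. There are 200 camera calls.

## Task

By pushing only, never lifting or tipping it, walk the heavy jig block round on the spot by its corners, this side and that, until one of its green long sides faces the fence: the block is then still clear of the fence and within 4 cm of where it started. Then push it up until that green side lies flush against the fence with the black middle line of the block at the fence's yellow mark, and leave it there. Leave the two standing bolts, the bolt bin and the wooden board where they are.

Things in the scene. Friction and masses are not known exactly. Their poses are not given: they have to be found in the camera images.
- block: heavy grey cast block, loose, 110 (x) by 90 (y) by 50 mm high, 0.95 to 1.45 kg. Its long sides (+y and -y) are green, with green strips along those edges on top; the ends (+x, -x) are bare grey; a black line along y across the top marks the middle. Either green side will do. Origin: centre of the underside; z up. At the start its y axis is 45 to 90 degrees off the fence's, turned either way.
- block_top (a point): middle of the block's top, 50 mm above its origin, on the black line. Underneath, the block stands on four round feet, 16 mm across and 4 mm high, 32 mm along x and 26 mm along y either side of the middle, so a push at a corner turns it roughly about the far feet; the flanks reach down to 4 mm above the bench.
- fence: aluminium fence bar fixed to the bench, 300 (its x) by 20 by 40 mm high, on feet reaching 75 mm back from the working face. A yellow mark 10 mm wide crosses top and working face at mid length. Origin: foot of the working face (plane y = 0) at the mark; x along the bar, y into the bar; the block stands on the -y side. Position and yaw vary from run to run.
- bolt_up: steel bolt standing on its head, 24 mm across and 65 mm high, loose: leave alone. Origin: centre of its foot.
- bolt_up2: shorter steel bolt standing on its head, 24 mm across and 50 mm high, loose: leave alone. Origin: centre of its foot.
- bolt_bin: open green bin with a few bolts, 160 (x) by 100 (y) by 70 mm high, loose: leave alone. Origin: centre of its underside.
- part_board: wooden board 130 (x) by 110 (y) by 16 mm with a green bracket and an upright pin on it, 70 mm high in all, loose: leave alone. Origin: centre of its underside.
Mind the look-alikes: they are no part of the job. Leave any blue look-alike of the block alone.

How it is judged:
By the outcome, as a careful person would: the job done as asked, in the order asked, and still so for the second after the job is handed in, with the robot touching nothing.
It also fails if it takes over 72 s, if anything falls off the work surface, if the arm or the gripper's body presses on something with over 40 N, if the wrist force passes 120 N, or if a joint passes its speed limit or range.

## Working session

There is one attempt and no reset: what is moved stays moved. The work goes in short steps, Python scripts to look and compute and a tool call to move; the robot and the scene stay as the last step left them, time stands still between calls to the robot, and variables do not carry over. Pictures are saved under pics/ and viewed, at most 10 in all, crops included, and the job is handed in when it is done.

Besides the shell and the picture viewer there is one more tool, called after "Emit:" as name(argument=value, ...) on one line, values as JSON. step_arm: Moves the arm, as the interface text tells. Shift numbers are shares of 0.5 m and turn numbers shares of pi/2 rad, none past 1 either way. Its arguments: {"type":"object","properties":{"deltas":{"type":"array","items":{"type":"array","items":{"type":"number","minimum":-1,"maximum":1}}}},"required":["deltas"]}

```bash
mkdir -p pics; cat > h.py <<'E'
import numpy as np, cv2
from plant import bot
def cam(n):
    p=bot.camera_params(n); f=210/np.tan(np.radians(p['fov_y'])/2)
    return p,f,cv2.Rodrigues(np.array(p['rvec'],float))[0],np.array(p['tvec'],float).ravel()
def ray(n,u,v):
    p,f,R,t=cam(n); a=np.array([(u-p['cx'])/f,(v-p['cy'])/f]); s=a.copy()
    for _ in range(20): s=a/(1+p['k1']*(s@s))
    return -R.T@t, R.T@np.array([s[0],s[1],1.])
def at_z(n,u,v,z):
    o,d=ray(n,u,v); return o+d*(z-o[2])/d[2]
def proj(n,X):
    p,f,R,t=cam(n); c=R@np.array(X,float)+t; s=c[:2]/c[2]; s=s*(1+p['k1']*(s@s))
    return s*f+[p['cx'],p['cy']]
def shot(n,f):
    im,d=bot.capture(n); cv2.imwrite('pics/'+f,im[:,:,::-1]); np.save('pics/'+f+'.npy',d); return im,d
E
python3 - <<'E'
from h import *
for n in('top','side'): shot(n,n+'0.png')
a=cv2.imread('pics/top0.png');cv2.imwrite('pics/t0.png',cv2.resize(a,(800,600)))
print(bot.get_obs())
for n in('top','side'): print(bot.camera_params(n),cam(n)[1],-cam(n)[2].T@cam(n)[3])
E
```

```text
{'time': 0.1, 'joint_positions': array([ 1.00199425e+00,  3.42640734e-01,  1.52488093e+00,  9.60913760e-06,
        1.27542105e+00, -1.45988437e-01]), 'dq': array([ 0.00098613, -0.00297713, -0.00348768,  0.00057185,  0.00235995,
        0.00115591]), 'tau': array([ 3.23418108e-04, -4.32006276e+01, -2.44691116e+01,  7.17473100e-02,
        5.26838447e-02, -5.04129730e-05]), 'tool_pos': array([215.2108044 , 478.49411505, 237.13500649]), 'tcp_rot': array([-3.14025829e+00, -2.05485460e-04,  2.71877607e+00]), 'contact_force': array([ 0.43167201, -0.170719  , -0.22663107]), 'moment': array([-0.03937284, -0.07622193,  0.02059439]), 'finger_force': 0.0, 'grip_width': 91.76697809503061}
{'fov_y': 56.83727264867015, 'cx': 281.784120064826, 'cy': 209.15309127106983, 'k1': -0.053888106900967146, 'rvec': array([ 2.11834977, -2.17413435,  0.20228327]), 'tvec': array([-55.01111171, 578.6669936 , 743.39313527])} 388.085110843139 [447.78389747 -49.65862031 829.17951498]
{'fov_y': 53.73050331848569, 'cx': 278.05856886864, 'cy': 209.84781235628125, 'k1': -0.05266444578941674, 'rvec': array([ 2.14127916, -0.85250756,  0.4206341 ]), 'tvec': array([-449.37791336,  292.92625164,  650.96392315])} 414.5555413465562 [ 100.41539537 -527.12226621  650.81425307]
```

View pics/t0.png

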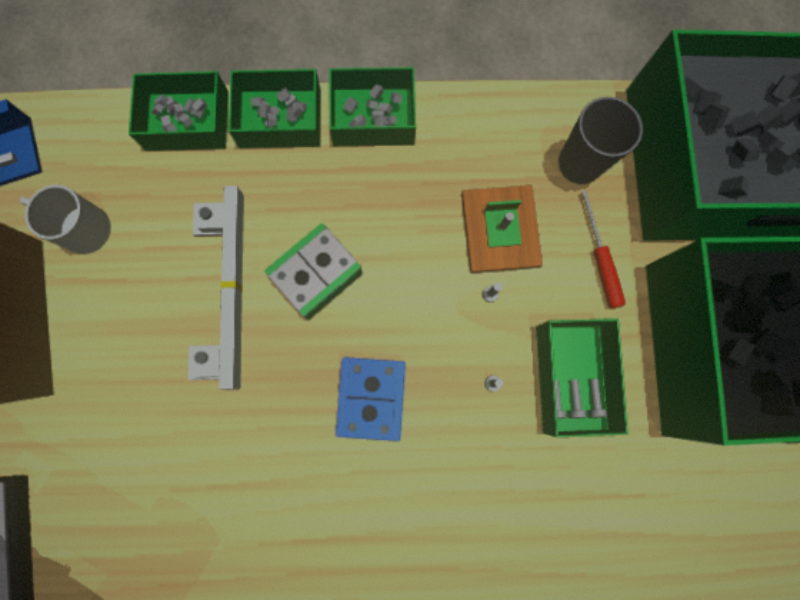

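View pics/side0.png

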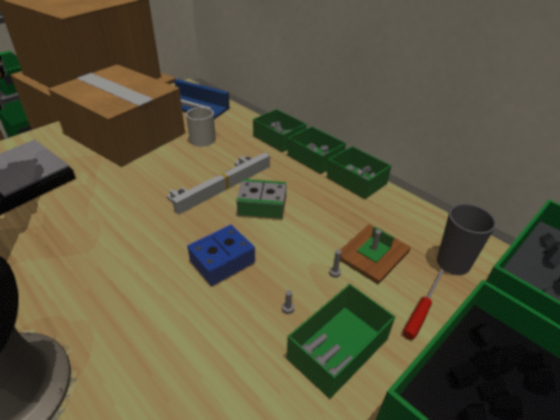

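The top view (800x600) shows the block at about (313,272), the fence bar near x=231 with its mark at (229,285), the blue look-alike at (371,398), bolts at (492,292) and (493,383), and the board at (502,228). I'll enlarge the crop.

```bash
python3 - <<'E'
import cv2
a=cv2.imread('pics/top0.png')[120:280,125:335];b=cv2.resize(a,None,fx=3.75,fy=3.75,interpolation=cv2.INTER_CUBIC);cv2.imwrite('pics/c0.png',b);print(b.shape)
E
```

```text
(600, 788, 3)
```

View pics/c0.png

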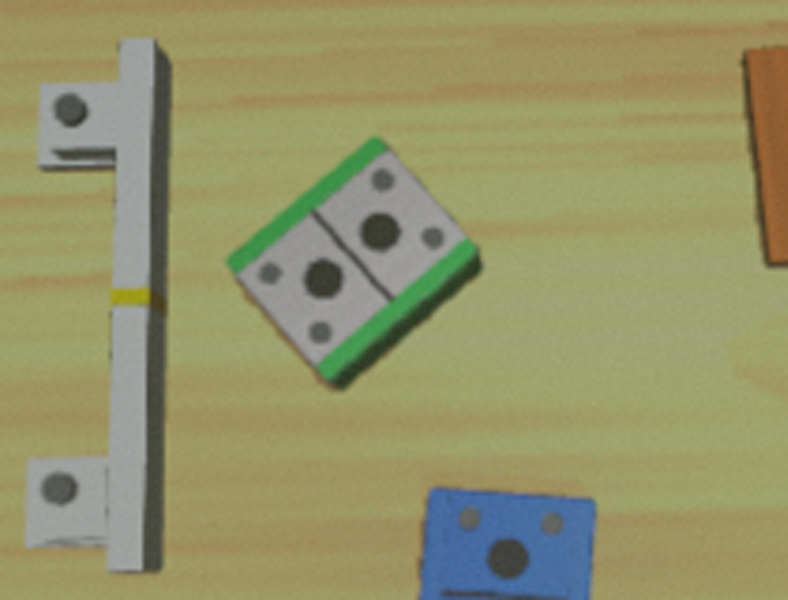

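Crop readings: block top corners about (377,137), (477,245), (325,380), (228,262). The fence top's working edge runs (155,39)–(144,571), with the mark at (150,297).

```bash
python3 - <<'E'
from h import *
def c(u,v,z): return at_z('top',125+(u+.5)/3.75-.5,120+(v+.5)/3.75-.5,z)
P=[c(*q,50) for q in[(377,137),(477,245),(325,380),(228,262)]]
for p in P: print(p.round(1))
P=np.array(P); print('sides',[np.linalg.norm(P[i]-P[(i+1)%4]).round(1) for i in range(4)],'ctr',P.mean(0))
print('line',c(313,211,50),c(391,299,50))
F=np.array([c(155,39,40),c(144,571,40),c(150,297,40),c(120,39,40),c(108,571,40),c(112,297,40)]);print(F.round(1))
for uv,z in[((438,488),50),((595,498),50),((743,50),16)]: print(c(*uv,z))
t=lambda u,v,z: at_z('top',u*.7,v*.7,z).round(0)
print('bolts',t(490,298,0),t(495,283,60),t(491,388,0),'bin',t(540,325,70),t(540,435,70),'blue',[t(*q,50) for q in[(343,357),(405,361),(401,441),(337,437)]],'board',t(472,272,16),t(465,190,16))
print(cv2.Rodrigues(np.array(bot.camera_params('wrist')['rvec']))[0].round(2), bot.camera_params('wrist'))
E
```

```text
[691.3  44.7  50. ]
[628.6  -9.9  50. ]
[556.   73.1  50. ]
[622.4 126.3  50. ]
sides [np.float64(83.1), np.float64(110.3), np.float64(85.0), np.float64(106.8)] ctr [624.58089714  58.57601149  50.        ]
line [649.90374256  79.96925498  50.        ] [599.61148724  37.34761445  50.        ]
[[755.6 172.3  40. ]
 [456.5 171.7  40. ]
 [605.9 171.4  40. ]
 [756.2 192.3  40. ]
 [457.  191.1  40. ]
 [606.4 192.4  40. ]]
[496.45792757  12.94656198  50.        ]
[488.97112756 -70.58303237  50.        ]
[ 750.63622115 -166.07568366   16.        ]
bolts [ 583. -205.    0.] [ 595. -202.   60.] [ 448. -199.    0.] bin [ 532. -259.   70.] [ 383. -250.   70.] blue [array([496.,  16.,  50.]), array([488., -71.,  50.]), array([379., -62.,  50.]), array([387.,  25.,  50.])] board [ 621. -177.   16.] [ 750. -172.   16.]
[[ 0.41  0.91 -0.  ]
 [ 0.87 -0.39  0.31]
 [ 0.28 -0.13 -0.95]] {'fov_y': 69.2964175747729, 'cx': 280.9624297948789, 'cy': 206.76108234903776, 'k1': -0.022707301714054627, 'rvec': array([-2.40906981, -1.5579155 , -0.24374257]), 'tvec': array([-524.46489558,  -38.5863849 ,  392.91439875])}
```

Emit:
step_arm(deltas=[[0,0,0,0,0.0914],[0,0,0,0,0.0914],[0,0,0,0,0.0914],[0,0,0,0,0.0914],[0,0,0,0,0.0914],[0,0,0,0,0.0914],[0,0,0,0,0.0914],[0,0,0,0,0.0914]])

```text
time: 0.9
tool_pos: [215.2, 478.6, 237.3]
tcp_rot: [-3.141, 0.001, 1.564]
contact_force: [-0.5, 0.4, -0.3]
grip_width: 32.6
finger_force: 0.0
```

Emit:
step_arm(deltas=[[0,-0.08,0.057,0,0],[0,-0.08,0.057,0,0],[0,-0.08,0.057,0,0],[0,-0.08,0.057,0,0],[0,-0.08,0.057,0,0],[0,-0.08,0.057,0,0],[0,-0.08,0.057,0,0],[0,-0.08,0.057,0,0]])

```text
time: 1.7
tool_pos: [443.9, 156.8, 237.6]
tcp_rot: [-3.141, -0.0, 1.57]
contact_force: [0.8, 0.5, -0.1]
grip_width: 0.2
finger_force: 0.0
```

Emit:
step_arm(deltas=[[0,-0.08,0.057,0,0],[0,-0.08,0.057,0,0],[0,-0.08,0.057,0,0],[0,-0.08,0.057,0,0],[0,-0.08,0.057,0,0],[0,0,0,0.05,0],[0,0,0,0,0],[0,0,0,0,0]])

```text
time: 2.5
tool_pos: [584.9, -40.9, 212.2]
tcp_rot: [-3.139, -0.001, 1.57]
contact_force: [0.1, -0.1, 0.6]
grip_width: 0.2
finger_force: 0.0
```

Emit:
step_arm(deltas=[[0,0,0,0.09,0],[0,0,0,0.09,0],[0,0,0,0.09,0],[0,0,0,0.07,0],[0,0,0,0.036,0],[0,0,0,0,0],[0,0.024,0.012,0,0],[0,0.024,0.012,0,0]])

```text
time: 3.3
tool_pos: [599.5, -16.3, 27.1]
tcp_rot: [3.138, 0.0, 1.57]
contact_force: [-0.0, -0.2, 0.1]
grip_width: 0.2
finger_force: 0.0
```

Emit:
step_arm(deltas=[[0,0.008,0.009,0,0],[0,0.008,0.009,0,0],[0,0.008,0.009,0,0],[0,0.008,0.008,0,0],[0,0,0,0,0]])

```text
time: 3.8
tool_pos: [616.8, -1.8, 26.6]
tcp_rot: [3.138, 0.002, 1.571]
contact_force: [-1.8, -4.4, 1.3]
grip_width: 0.4
finger_force: 1.7
```

```bash
cat > blk.py <<'E'
from h import *
import sys
def find(name=None):
    """block pose from top camera: green strips near block on z=50 plane, fit outline with minAreaRect"""
    im,d=bot.capture('top')
    if name: cv2.imwrite('pics/'+name,im[:,:,::-1])
    # rectify the z=50 plane, 0.5 mm per px, x 500..760, y -40..200
    xs,ys=np.meshgrid(np.arange(500,760,.5),np.arange(-60,172,.5))
    p,f,R,t=cam('top'); X=np.stack([xs.ravel(),ys.ravel(),np.full(xs.size,50.)])
    c=R@X+t[:,None]; s=c[:2]/c[2]; s=s*(1+p['k1']*(s**2).sum(0)); uv=s*f+np.array([[p['cx']],[p['cy']]])
    r=cv2.remap(im,uv[0].reshape(xs.shape).astype('f4'),uv[1].reshape(xs.shape).astype('f4'),cv2.INTER_LINEAR)
    h=cv2.cvtColor(r,cv2.COLOR_RGB2HSV)
    g=((h[...,0]>50)&(h[...,0]<75)&(h[...,1]>110)&(h[...,2]>100)).astype('u1')
    g=cv2.morphologyEx(g,cv2.MORPH_OPEN,np.ones((5,5)))
    n,l,st,ce=cv2.connectedComponentsWithStats(g)
    for i in range(1,n):
        if st[i,4]<300: continue
        (cx,cy),wh,a=cv2.minAreaRect(np.argwhere(l==i)[:,::-1].astype('f4'))
        print('strip',(cx*.5+500).__round__(1),(cy*.5-60).__round__(1),np.round(np.array(wh)/2,1),round(a,1))
    pts=np.argwhere(np.isin(l,[i for i in range(1,n) if st[i,4]>=300]))[:,::-1].astype('f4')
    (cx,cy),wh,a=cv2.minAreaRect(pts); print('rect',cx*.5+500,cy*.5-60,np.array(wh)/2,a)
    cv2.imwrite('pics/rect.png',r[::-1,:,::-1])
find(*sys.argv[1:])
E
python3 blk.py t1.png
```

```text
strip 639.2 113.6 [ 9.3 24.1] 50.7
rect 639.1819152832031 113.55569458007812 [ 9.32266617 24.06303406] 50.710594177246094
```

View pics/rect.png

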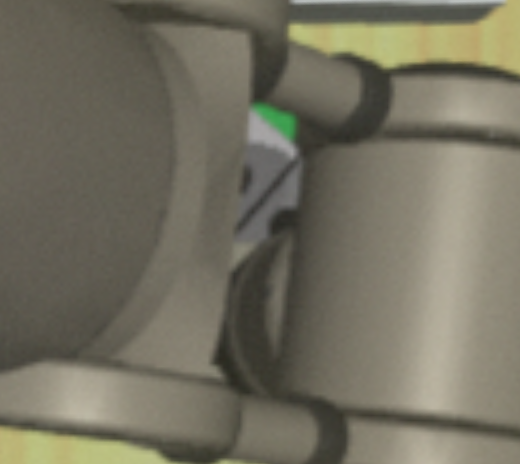

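The arm hides the block from above, with only a bit of green at (275,120). I'll back off, rise, and try the wrist and side cameras.

Emit:
step_arm(deltas=[[0,-0.02,-0.024,0,0],[0,-0.02,-0.024,0,0],[0,0,0,-0.09,0],[0,0,0,-0.09,0],[0,0.05,0,-0.06,0],[0,0.08,0,0,0],[0,0,0,0,0]])

```text
time: 4.55
tool_pos: [591.8, 48.2, 147.2]
tcp_rot: [3.137, -0.002, 1.574]
contact_force: [0.9, -0.2, -0.6]
grip_width: 0.6
finger_force: 0.0
```

```bash
python3 - <<'E'
from h import *
a=shot('wrist','w1.png')[0];b=shot('side','s1.png')[0]
m=np.hstack([a,b])[:,:,::-1];cv2.imwrite('pics/m1.png',cv2.resize(m,(800,300)))
p,f,R,t=cam('wrist');print(-R.T@t,R[2],bot.get_obs()['tool_pos'])
E
```

```text
[590.92663767 128.81280555 293.53965046] [ 0.00134718 -0.30730734 -0.95160936] [591.25403668  44.93238723 145.45760276]
```

View pics/m1.png

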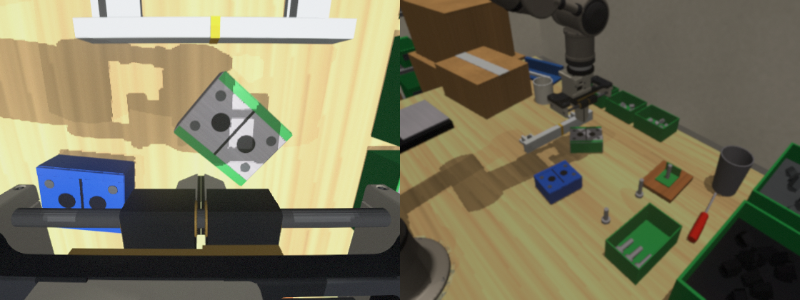

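The wrist view (left) shows the whole block at about (235,130) with the fence and its mark at (215,30). I'll use the wrist depth to fit the top face.

```bash
cat > blk.py <<'E'
from h import *
def grid(n,im,d):
    p,f,R,t=cam(n); v,u=np.mgrid[0:420,0:560].astype(float)
    K=np.array([[f,0,p['cx']],[0,f,p['cy']],[0,0,1]])
    s=cv2.undistortPoints(np.stack([u,v],-1).reshape(-1,1,2),K,np.array([p['k1'],0,0,0.])).reshape(-1,2)
    c=np.c_[s,np.ones(len(s))]*d.reshape(-1,1)
    return ((c-t)@R).reshape(420,560,3)
def rect(m,W):
    k=cv2.morphologyEx(m.astype('u1'),cv2.MORPH_OPEN,np.ones((5,5)))
    n,l,st,_=cv2.connectedComponentsWithStats(k); i=1+np.argmax(st[1:,4])
    q=W[l==i][:,:2]; (x,y),wh,a=cv2.minAreaRect(q.astype('f4')); return (x,y),wh,a,q,W[l==i][:,2].mean()
def find(tag=None):
    p=cam('wrist'); im,d=bot.capture('wrist'); d=cv2.medianBlur(d,5); W=grid('wrist',im,d)
    h=cv2.cvtColor(im,cv2.COLOR_RGB2HSV); blue=(h[...,0]>95)&(h[...,0]<130)&(h[...,1]>120)
    box=(W[...,0]>510)&(W[...,0]<740)&(W[...,1]>-40)&(d>0)&~blue
    c,wh,a,q,z=rect(box&(W[...,2]>42)&(W[...,2]<58)&(W[...,1]<171),W)
    th=a if wh[0]>wh[1] else a+90        # long-axis direction
    th=(th+90)%180-90
    print('ctr',np.round(c,1),'wh',np.round(wh,1),'x-axis deg',round(th,1),'z',round(z,1),'mean',q.mean(0).round(1))
    u=np.array([np.cos(np.radians(th)),np.sin(np.radians(th))]);v=np.array([-u[1],u[0]])
    for nm,(i,j) in dict(A=(1,1),B=(1,-1),C=(-1,-1),D=(-1,1)).items(): print(nm,(np.array(c)+55*i*u+45*j*v).round(0),end=' ')
    f=(W[...,2]>34)&(W[...,2]<46)&(W[...,1]>150)&(W[...,1]<215)&(d>0); 
    if f.sum()>500:
        g=rect(f,W); print('\nfence',np.round(g[0],1),np.round(g[1],1),round(g[2],2),'z',g[4].round(1))
        ym=(h[...,0]>20)&(h[...,0]<32)&(h[...,1]>190)&f; print('mark',W[ym].mean(0).round(1),ym.sum())
    if tag: cv2.imwrite('pics/'+tag,im[:,:,::-1])
if __name__=='__main__':
    import sys; find(*sys.argv[1:]); o=bot.get_obs(); print(o['time'],o['tool_pos'].round(1))
E
python3 blk.py w2.png
```

```text
ctr [629.6  70.8] wh [ 91.  110.4] x-axis deg -40.5 z 50.6 mean [628.6  74.1]
A [701.  69.] B [642.   1.] C [559.  72.] D [617. 141.] 
fence [607.1 183.4] [301.6  21.3] 0.11 z 40.4
mark [nan nan nan] 0
4.7 [591.2  44.  145. ]blk.py:25: RuntimeWarning: Mean of empty slice.
  ym=(h[...,0]>20)&(h[...,0]<32)&(h[...,1]>190)&f; print('mark',W[ym].mean(0).round(1),ym.sum())
  ret = um.true_divide(
```

Emit:
step_arm(deltas=[[0,0.07,0.04,0,0],[0,0.07,0.04,0,0],[0,0.074,0.038,0,0],[0,0,0,0,0],[0,0,0,0.09,0],[0,0,0,0.09,0],[0,0,0,0.057,0],[0,0,0,0,0]])

```text
time: 5.5
tool_pos: [646.8, 148.7, 21.0]
tcp_rot: [-3.131, 0.001, 1.569]
contact_force: [-0.7, -0.1, 0.7]
grip_width: 0.6
finger_force: 0.0
```

Emit:
step_arm(deltas=[[0,-0.0085,-0.0073,0,0],[0,-0.0085,-0.0073,0,0],[0,-0.0085,-0.0073,0,0],[0,-0.0085,-0.0073,0,0],[0,-0.0085,-0.0073,0,0],[0,-0.0085,-0.006,0,0],[0,0,0,0,0]])

```text
time: 6.2
tool_pos: [629.4, 125.2, 28.4]
tcp_rot: [3.139, -0.001, 1.57]
contact_force: [0.5, 2.8, -0.3]
grip_width: 0.2
finger_force: 1.2
```

Emit:
step_arm(deltas=[[0,0.02,0.015,0,0],[0,0,0,-0.09,0],[0,0,0,-0.09,0],[0,-0.08,-0.02,-0.057,0],[0,-0.08,-0.02,0,0],[0,-0.05,-0.03,0,0],[0,0,0,0,0]])

```text
time: 6.9
tool_pos: [600.4, 26.5, 146.6]
tcp_rot: [3.14, 0.002, 1.567]
contact_force: [-0.3, -0.2, 0.0]
grip_width: 0.5
finger_force: 0.0
```

```bash
sed -i 's/190)&f/150)\&f/' blk.py; python3 blk.py w3.png 2>/dev/null
```

```text
ctr [625.5  57.9] wh [ 90.5 110.1] x-axis deg -28.9 z 51.0 mean [624.9  61. ]
A [695.  71.] B [652.  -8.] C [556.  45.] D [599. 124.] 
fence [607.9 182. ] [ 14.2 301.1] 89.89 z 40.7
mark [608.2 180.9  41.2] 262
6.95 [601.3  28.2 146.4]
```

Emit:
step_arm(deltas=[[0,-0.05,0.02,0,0],[0,-0.046,0.018,0,0],[0,0,0,0,0],[0,0,0,0.09,0],[0,0,0,0.09,0],[0,0,0,0.057,0],[0,0,0,0,0]])

```text
time: 7.65
tool_pos: [617.6, -16.1, 22.1]
tcp_rot: [-3.133, -0.001, 1.571]
contact_force: [-0.4, 0.6, 0.8]
grip_width: 0.4
finger_force: 0.0
```

Emit:
step_arm(deltas=[[0,0.01,0.0055,0,0],[0,0.01,0.0055,0,0],[0,0.01,0.0055,0,0],[0,0.01,0.0055,0,0],[0,0.01,0.0055,0,0],[0,0.01,0.004,0,0],[0,0,0,0,0]])

```text
time: 8.35
tool_pos: [638.0, 12.8, 28.2]
tcp_rot: [3.137, 0.0, 1.571]
contact_force: [1.0, -1.4, -0.5]
grip_width: 0.5
finger_force: 0.5
```

Emit:
step_arm(deltas=[[0,-0.03,-0.015,0,0],[0,0,0,-0.09,0],[0,0,0,-0.09,0],[0,0.03,0,-0.057,0],[0,0.06,-0.02,0,0],[0,0,0,0,0]])

```text
time: 8.95
tool_pos: [617.7, 44.5, 146.7]
tcp_rot: [3.14, -0.002, 1.572]
contact_force: [-0.4, 0.3, -0.4]
grip_width: 0.4
finger_force: 0.0
```

```bash
python3 blk.py w4.png 2>/dev/null
```

```text
ctr [628.4  74.9] wh [ 90.8 109.9] x-axis deg -13.4 z 50.1 mean [628.1  78.1]
A [692. 106.] B [671.  18.] C [564.  44.] D [585. 131.] 
fence [606.9 182.8] [301.5  21.4] 0.21 z 39.9
mark [607.  181.6  40.6] 372
9.0 [617.9  43.  145.8]
```

Emit:
step_arm(deltas=[[0,0.07,0,0,0],[0,0.07,-0.003,0,0],[0,0.065,0,0,0],[0,0,0,0,0],[0,0,0,0.09,0],[0,0,0,0.09,0],[0,0,0,0.057,0],[0,0,0,0,0]])

```text
time: 9.8
tool_pos: [614.0, 142.6, 21.4]
tcp_rot: [-3.132, 0.001, 1.569]
contact_force: [-0.8, -0.7, -0.2]
grip_width: 0.3
finger_force: 0.0
```

Emit:
step_arm(deltas=[[0,-0.0115,-0.0027,0,0],[0,-0.0115,-0.0027,0,0],[0,-0.0115,-0.0027,0,0],[0,-0.0115,-0.0027,0,0],[0,-0.0115,-0.0027,0,0],[0,0,0,0,0]])

```text
time: 10.4
tool_pos: [611.1, 115.1, 28.1]
tcp_rot: [3.139, -0.0, 1.57]
contact_force: [-0.3, 0.7, 0.1]
grip_width: 0.4
finger_force: 0.3
```

Emit:
step_arm(deltas=[[0,0.025,0,0,0],[0,0,0,-0.09,0],[0,0,0,-0.09,0],[0,-0.08,0,-0.057,0],[0,-0.09,0,0,0],[0,-0.05,0,0,0],[0,0,0,0,0]])

```text
time: 11.1
tool_pos: [611.2, 15.4, 146.0]
tcp_rot: [3.139, 0.002, 1.567]
contact_force: [0.2, 0.1, -1.1]
grip_width: -0.0
finger_force: 0.0
```

```bash
python3 blk.py w5.png 2>/dev/null
```

```text
ctr [629.7  59.8] wh [ 89.9 110.4] x-axis deg -1.8 z 50.8 mean [629.6  62.7]
A [686. 103.] B [683.  13.] C [573.  17.] D [576. 107.] 
fence [606.1 176.6] [  3.4 299.1] 89.85 z 38.7
mark [606.5 176.2  38.4] 55
11.15 [611.   17.3 145.7]
```

Emit:
step_arm(deltas=[[0,0.03,0.07,0,0],[0,0.03,0.07,0,0],[0,0.032,0.07,0,0],[0,0,0,0,0],[0,0,0,0.09,0],[0,0,0,0.09,0],[0,0,0,0.057,0],[0,0,0,0,0]])

```text
time: 11.95
tool_pos: [711.5, 65.7, 20.9]
tcp_rot: [-3.132, -0.0, 1.572]
contact_force: [-1.0, 0.2, -1.0]
grip_width: 0.4
finger_force: 0.0
```

Emit:
step_arm(deltas=[[0,0,-0.012,0,0],[0,0,-0.01,0,0],[0,0,-0.01,0,0],[0,0,-0.01,0,0],[0,0,-0.01,0,0],[0,0,-0.008,0,0],[0,0,-0.006,0,0],[0,0,0,0,0]])

```text
time: 12.75
tool_pos: [684.4, 64.5, 29.1]
tcp_rot: [3.134, -0.0, 1.57]
contact_force: [5.2, 0.6, -0.8]
grip_width: 0.2
finger_force: 2.2
```

Emit:
step_arm(deltas=[[0,0,0.03,0,0],[0,0,0,-0.09,0],[0,0,0,-0.09,0],[0.6,-0.04,-0.05,-0.057,0],[0.6,-0.08,-0.08,0,0],[0.6,-0.03,-0.03,0,0],[0.6,0,0,0,0]])

```text
time: 13.45
tool_pos: [620.4, -8.0, 147.2]
tcp_rot: [3.14, 0.001, 1.568]
contact_force: [-0.7, -0.4, -0.7]
grip_width: 27.6
finger_force: 0.0
```

```bash
python3 blk.py w6.png 2>/dev/null
```

```text
ctr [612.3  57. ] wh [ 90.1 109.9] x-axis deg -0.0 z 50.9 mean [612.5  59.6]
A [667. 102.] B [667.  12.] C [557.  12.] D [557. 102.] 13.5 [621.7  -6.9 146.9]
```

Emit:
step_arm(deltas=[[0,0.04,0.06,0,0],[0,0.04,0.06,0,0],[0,0.05,0.04,0,0],[0,0,0,0,0],[0,0,0,0.09,0],[0,0,0,0.09,0],[0,0,0,0.057,0],[0,0,0,0,0]])

```text
time: 14.3
tool_pos: [698.9, 59.5, 21.3]
tcp_rot: [-3.132, -0.0, 1.571]
contact_force: [-0.7, 0.1, -0.2]
grip_width: 0.3
finger_force: 0.0
```

Emit:
step_arm(deltas=[[0,0,-0.01,0,0],[0,0,-0.01,0,0],[0,0,-0.008,0,0],[0,0,-0.007,0,0],[0,0,-0.006,0,0],[0,0,0,0,0]])

```text
time: 14.9
tool_pos: [683.4, 59.0, 28.1]
tcp_rot: [3.136, -0.0, 1.57]
contact_force: [4.1, -0.7, 1.5]
grip_width: 0.3
finger_force: 2.3
```

Emit:
step_arm(deltas=[[0,0,0.03,0,0],[0,0,0,-0.09,0],[0,0,0,-0.09,0],[0.65,-0.04,-0.05,-0.057,0],[0.65,-0.08,-0.08,0,0],[0.65,-0.03,-0.03,0,0],[0.65,0,0,0,0]])

```text
time: 15.6
tool_pos: [619.3, -13.3, 145.7]
tcp_rot: [-3.141, 0.0, 1.568]
contact_force: [0.4, 0.9, -0.7]
grip_width: 27.9
finger_force: 0.0
```

```bash
python3 blk.py w7.png 2>/dev/null
```

```text
ctr [611.2  57.1] wh [ 90.1 110. ] x-axis deg -0.1 z 51.1 mean [611.5  59.5]
A [666. 102.] B [666.  12.] C [556.  12.] D [556. 102.] 15.65 [620.6 -12.2 145.6]
```

View pics/w7.png

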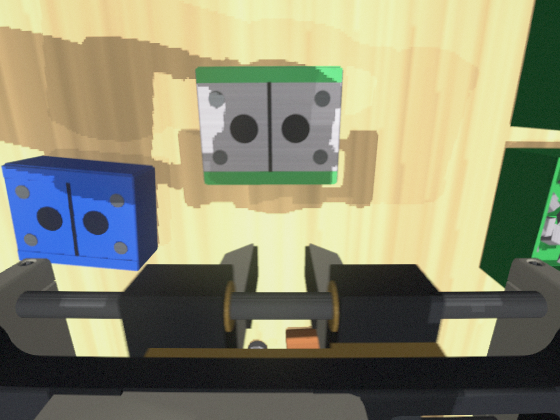

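Block is square to the fence at (270,128), still well clear and close to its start. Next is the two-finger push to the fence.

Emit:
step_arm(deltas=[[0.65,-0.02,-0.017,0,0],[0.65,0,0,0,0],[0.65,0,0,0,0],[0.65,0,0,0.09,0],[0.65,0,0,0.09,0],[0.65,0,0,0.057,0],[0.65,0,0,0,0],[0.65,0.02,0,0,0]])

```text
time: 16.45
tool_pos: [613.3, -11.6, 26.4]
tcp_rot: [3.141, 0.0, 1.569]
contact_force: [0.5, -0.3, 0.5]
grip_width: 59.8
finger_force: 0.0
```

Emit:
step_arm(deltas=[[0.65,0.012,0,0,0],[0.65,0.012,0,0,0],[0.65,0.012,0,0,0],[0.65,0.012,0,0,0],[0.65,0.012,0,0,0],[0.65,0.012,0,0,0],[0.65,0,0,0,0]])

```text
time: 17.15
tool_pos: [614.1, 24.5, 28.3]
tcp_rot: [3.137, 0.002, 1.571]
contact_force: [-0.9, -3.6, 2.7]
grip_width: 59.9
finger_force: 1.9
```

Emit:
step_arm(deltas=[[0.65,0.012,0,0,0],[0.65,0.012,0,0,0],[0.65,0.012,0,0,0],[0.65,0.012,0,0,0],[0.65,0.012,0,0,0],[0.65,0.01,0,0,0],[0.65,0.008,0,0,0],[0.65,0,0,0,0]])

```text
time: 17.95
tool_pos: [614.2, 63.1, 28.3]
tcp_rot: [3.137, 0.002, 1.571]
contact_force: [0.4, -5.1, 3.3]
grip_width: 59.9
finger_force: 3.0
```

Emit:
step_arm(deltas=[[0.65,0.005,0,0,0],[0.65,0.005,0,0,0],[0.65,0.004,0,0,0],[0.65,0,0,0,0]])

```text
time: 18.35
tool_pos: [614.2, 69.6, 28.4]
tcp_rot: [3.137, 0.002, 1.571]
contact_force: [0.2, -8.2, 4.0]
grip_width: 59.7
finger_force: 4.0
```

Emit:
step_arm(deltas=[[0.65,0.004,0,0,0],[0.65,0.004,0,0,0],[0.65,0,0,0,0]])

```text
time: 18.65
tool_pos: [614.3, 73.0, 28.4]
tcp_rot: [3.137, 0.003, 1.571]
contact_force: [1.3, -9.8, 3.6]
grip_width: 60.0
finger_force: 5.1
```

```bash
python3 blk.py w8.png 2>/dev/null
```

```text
ctr [610.1 121. ] wh [110.7 100.1] x-axis deg 0.2 z 51.3 mean [610.3 131.8]
A [665. 166.] B [665.  76.] C [555.  76.] D [555. 166.] 
fence [614.4 184.1] [241.8  21.6] 0.14 z 41.1
mark [607.  184.7  41.9] 1293
18.7 [614.3  73.   28.4]
```

Emit:
step_arm(deltas=[[0.65,0.004,0,0,0],[0.65,0,0,0,0]])

```text
time: 18.9
tool_pos: [614.5, 73.1, 28.4]
tcp_rot: [3.137, 0.006, 1.572]
contact_force: [1.1, -17.3, 3.7]
grip_width: 59.6
finger_force: 9.0
```

Emit:
step_arm(deltas=[[0.65,0.004,0,0,0],[0.65,0,0,0,0]])

```text
time: 19.1
tool_pos: [614.5, 73.2, 28.4]
tcp_rot: [3.138, 0.008, 1.572]
contact_force: [0.9, -25.8, 5.3]
grip_width: 59.6
finger_force: 13.0
```

Emit:
step_arm(deltas=[[0.65,0.004,0,0,0],[0.65,0,0,0,0]])

```text
time: 19.3
tool_pos: [614.5, 73.2, 28.4]
tcp_rot: [3.138, 0.011, 1.572]
contact_force: [-0.9, -33.6, 5.5]
grip_width: 60.0
finger_force: 17.0
```

It has seated against the fence. Backing off to measure x against the mark.

Emit:
step_arm(deltas=[[0.65,-0.015,0,0,0],[0.65,-0.03,0,0,0],[0.65,-0.05,0,0,0],[0.3,-0.05,0,-0.08,0],[0.0,-0.03,0,-0.08,0],[0.0,0,0,-0.08,0],[0.0,0,0,0,0]])

```text
time: 20.0
tool_pos: [616.0, -7.5, 153.0]
tcp_rot: [3.129, 0.001, 1.57]
contact_force: [0.1, 0.5, 0.8]
grip_width: 32.2
finger_force: 0.0
```

```bash
python3 blk.py w9.png 2>/dev/null; python3 - <<'E'
import cv2
a=cv2.imread('pics/w9.png');cv2.imwrite('pics/c9.png',cv2.resize(a[0:200,150:410],None,fx=3,fy=3,interpolation=cv2.INTER_CUBIC))
E
```

```text
ctr [608.1 118.2] wh [110.7  67.5] x-axis deg 0.3 z 48.2 mean [608.  119.5]
A [663. 164.] B [663.  74.] C [553.  73.] D [553. 163.] 20.05 [614.4  -7.  150. ]
```

View pics/c9.png

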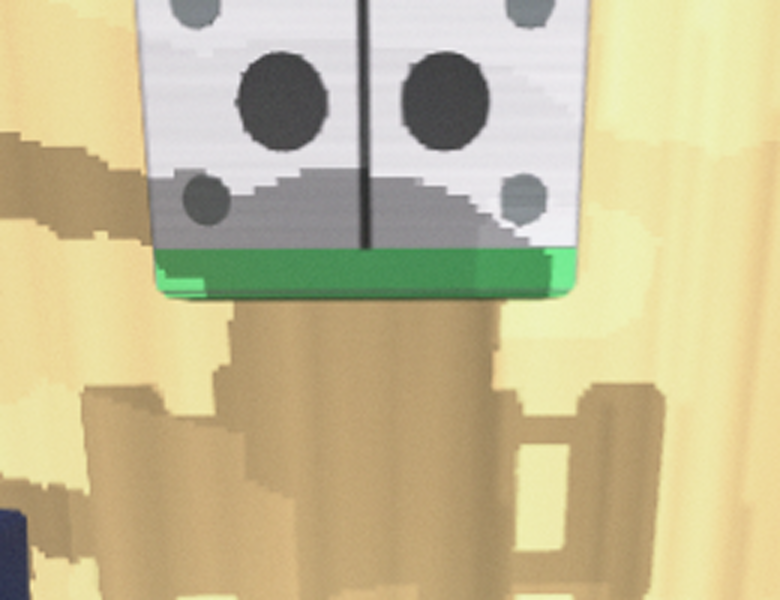

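The fence is out of frame. Moving over the block for a view of both.

Emit:
step_arm(deltas=[[0,0.07,-0.006,0,0],[0,0.07,0,0,0],[0,0,0,0,0],[0,0,0,0,0],[0,0,0,0,0]])

```text
time: 20.55
tool_pos: [609.4, 62.7, 145.5]
tcp_rot: [-3.14, 0.0, 1.57]
contact_force: [-0.8, 0.2, 0.1]
grip_width: 0.4
finger_force: 0.0
```

```bash
python3 blk.py w10.png 2>/dev/null; python3 - <<'E'
import cv2
a=cv2.imread('pics/w10.png');cv2.imwrite('pics/c10.png',cv2.resize(a[0:200,150:410],None,fx=3,fy=3,interpolation=cv2.INTER_CUBIC))
E
```

```text
ctr [610.3 127.6] wh [ 86.8 109.8] x-axis deg -0.0 z 51.4 mean [610.5 130.3]
A [665. 173.] B [665.  83.] C [555.  83.] D [555. 173.] 
fence [607.4 184.3] [301.5  22.4] 0.16 z 41.2
mark [607.3 184.4  42. ] 318
20.6 [609.6  62.4 145.6]
```

View pics/c10.png

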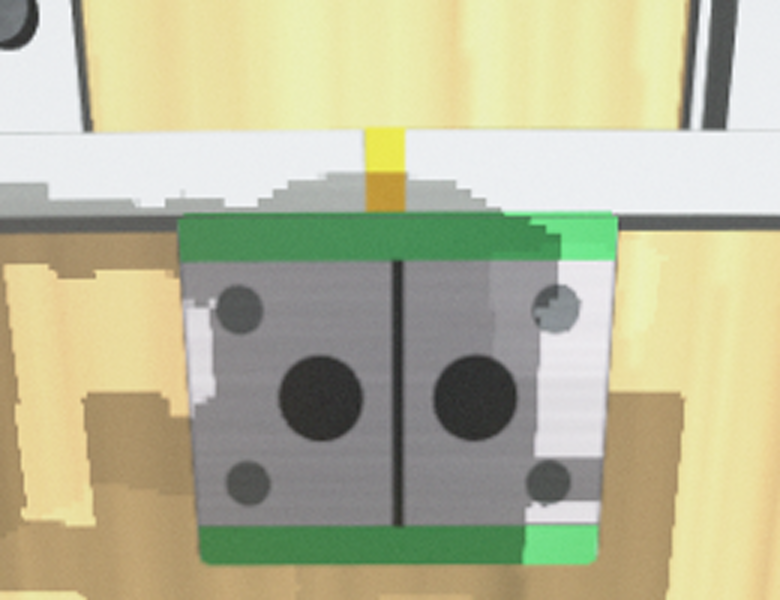

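The line at the fence sits at px 398 and the mark at 385, a 3 mm offset towards +x, with the side flush. I'll tap the +x end about 3 mm along the fence.

Emit:
step_arm(deltas=[[0,0,0.09,0,0],[0,0.06,0.085,0,0],[0,0.06,0,0,0],[0,0,0,0,0],[0,0,0,0.09,0],[0,0,0,0.09,0],[0,0,0,0.057,0],[0,0,0,0,0]])

```text
time: 21.4
tool_pos: [692.1, 120.2, 22.3]
tcp_rot: [-3.131, 0.001, 1.569]
contact_force: [-0.6, -1.4, 0.5]
grip_width: 0.4
finger_force: 0.0
```

Emit:
step_arm(deltas=[[0,0,-0.01,0,0],[0,0,-0.01,0,0],[0,0,-0.004,0,0],[0,0,0,0,0],[0,0,0,0,0]])

```text
time: 21.9
tool_pos: [684.1, 122.1, 28.9]
tcp_rot: [3.14, -0.0, 1.57]
contact_force: [0.4, 0.8, 0.3]
grip_width: 0.2
finger_force: 0.0
```

Emit:
step_arm(deltas=[[0,0,-0.004,0,0],[0,0,-0.003,0,0],[0,0,0,0,0]])

```text
time: 22.2
tool_pos: [682.4, 121.8, 28.7]
tcp_rot: [3.136, -0.0, 1.57]
contact_force: [6.9, -0.5, 0.1]
grip_width: 0.6
finger_force: 3.1
```

Emit:
step_arm(deltas=[[0,0,-0.003,0,0],[0,0,0,0,0]])

```text
time: 22.4
tool_pos: [681.1, 121.7, 28.8]
tcp_rot: [3.135, -0.0, 1.57]
contact_force: [7.1, -0.8, -0.5]
grip_width: 0.7
finger_force: 3.4
```

Emit:
step_arm(deltas=[[0,0,-0.003,0,0],[0,0,0,0,0]])

```text
time: 22.6
tool_pos: [679.6, 121.7, 28.8]
tcp_rot: [3.135, 0.0, 1.57]
contact_force: [6.8, -0.5, -0.9]
grip_width: 0.5
finger_force: 3.5
```

Emit:
step_arm(deltas=[[0,0,0.03,0,0],[0,0,0,-0.09,0],[0,0,0,-0.09,0],[0,-0.06,-0.06,-0.057,0],[0.65,-0.06,-0.09,0,0],[0.65,0,0,0,0],[0.65,0,0,0,0],[0.65,0,0,0,0]])

```text
time: 23.4
tool_pos: [622.4, 65.3, 146.0]
tcp_rot: [3.14, -0.0, 1.57]
contact_force: [1.1, 0.3, 1.0]
grip_width: 27.7
finger_force: 0.0
```

```bash
python3 blk.py w11.png 2>/dev/null; python3 - <<'E'
import cv2
a=cv2.imread('pics/w11.png');cv2.imwrite('pics/c11.png',cv2.resize(a[0:200,150:410],None,fx=3,fy=3,interpolation=cv2.INTER_CUBIC))
E
```

```text
ctr [606.2 127.7] wh [ 86.1 109.9] x-axis deg -0.0 z 50.9 mean [606.5 130.3]
A [661. 173.] B [661.  83.] C [551.  83.] D [551. 173.] 
fence [606.8 184.8] [300.8  21.8] 0.2 z 40.8
mark [607.1 184.8  41.7] 321
23.45 [622.5  65.4 145.8]
```

View pics/c11.png

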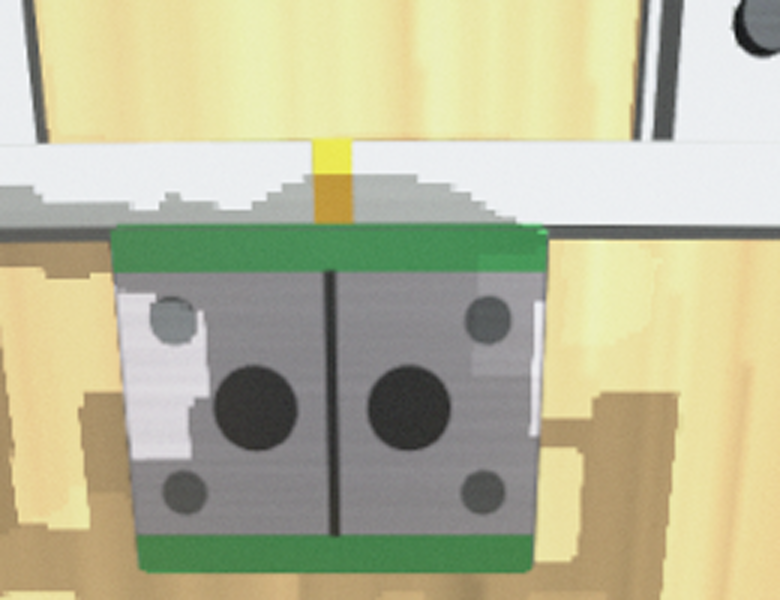

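The line (329) is now within about 1 mm of the mark (333, or about 331 after correcting for height). I'll reseat it gently so it's certainly flush.

Emit:
step_arm(deltas=[[0.65,-0.036,-0.03,0,0],[0.65,0,0,0,0],[0.65,0,0,0,0],[0.65,0,0,0.09,0],[0.65,0,0,0.09,0],[0.65,0,0,0.057,0],[0.65,0,0,0,0],[0.65,0,0,0,0]])

```text
time: 24.25
tool_pos: [607.1, 47.5, 27.3]
tcp_rot: [3.141, -0.0, 1.571]
contact_force: [-0.2, 0.3, 0.5]
grip_width: 59.7
finger_force: 0.0
```

Emit:
step_arm(deltas=[[0.65,0.012,0,0,0],[0.65,0.012,0,0,0],[0.65,0.012,0,0,0],[0.65,0.008,0,0,0],[0.65,0,0,0,0]])

```text
time: 24.75
tool_pos: [606.2, 69.8, 27.5]
tcp_rot: [3.141, -0.0, 1.571]
contact_force: [0.7, -0.2, 0.9]
grip_width: 59.6
finger_force: 0.0
```

Emit:
step_arm(deltas=[[0.65,0.004,0,0,0],[0.65,0.004,0,0,0],[0.65,0.004,0,0,0],[0.65,0.004,0,0,0],[0.65,0,0,0,0]])

```text
time: 25.25
tool_pos: [606.5, 73.1, 27.1]
tcp_rot: [3.142, 0.006, 1.572]
contact_force: [-0.7, -17.2, 0.7]
grip_width: 59.9
finger_force: 8.2
```

Emit:
step_arm(deltas=[[0.65,0.004,0,0,0],[0.65,0.004,0,0,0],[0.65,0,0,0,0]])

```text
time: 25.55
tool_pos: [606.5, 73.1, 27.2]
tcp_rot: [-3.141, 0.011, 1.572]
contact_force: [-2.2, -32.6, 2.1]
grip_width: 59.8
finger_force: 16.4
```

Same seat, y = 73.1, as before. Backing off, a last check, then handing in.

Emit:
step_arm(deltas=[[0.65,-0.012,0,0,0],[0.65,-0.02,0,0,0],[0.65,-0.03,0,0,0],[0.65,0,0,-0.08,0],[0.65,0,0,-0.08,0],[0.65,0.04,0,-0.08,0],[0.65,0,0,0,0],[0.65,0,0,0,0]])

```text
time: 26.35
tool_pos: [606.5, 70.0, 148.0]
tcp_rot: [3.139, -0.0, 1.571]
contact_force: [-0.2, 0.7, -0.5]
grip_width: 59.7
finger_force: 0.0
```

```bash
python3 blk.py w12.png 2>/dev/null
```

```text
ctr [605.4 127.5] wh [ 86.9 110. ] x-axis deg -0.0 z 49.7 mean [605.4 130.1]
A [660. 172.] B [660.  82.] C [550.  83.] D [550. 173.] 
fence [605.7 184.1] [301.   21.1] 0.14 z 39.6
mark [605.5 184.3  40.5] 295
26.4 [605.7  69.7 146.5]
```

Block centre x is 605.4 and the mark is 605.5, with the yaw matching the fence.

```bash
python3 -c "
from plant import bot
print(bot.close_job())"
```

```text
the job is handed in; nothing more can be done
None
```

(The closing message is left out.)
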